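# Swing out the label-reader boom and hold it at its long mark

## Robot

A 7-joint arm with a two-finger parallel gripper is mounted at the origin on the work surface. World frame = base frame: x ahead of the robot, y to its left, z up, the work surface at z = 0. Lengths are in mm, angles in rad, forces in N, time in s.
With the tool pointing down it reaches from about 400 to 875 mm from the base axis. Payload 4.4 kg.
Tool frame: the origin (TCP) lies midway between the tips of the shut fingers; the grasp point (between the pads) lies 19 mm behind it; z points along the fingers, y is the line along which they close (so a half turn about z gives the same grasp; the last joint's range is limited). The gripper opens to 85 mm and grips with 20 to 120 N. Pads are 22 mm wide; open, the fingers measure 114 mm over their backs; the gripper's body (76 mm by 85 mm) begins 54 mm behind the grasp point. The pads swing forward as they close: fully open they stand 13 mm farther back than shut.
Start: joints at [1.276, 0.628, 0.038, 1.517, -0.027, 0.996, -0.02], TCP at [147.453, -633.068, 231.313] pointing down, gripper open.
Joint ranges: [-3.06, 3.06], [-0.37, 2.12], [-1.25, 1.32], [0.18, 2.47], [-1.1, 4.24], [0.23, 1.98], [-2.94, 2.94]. Speed limits (rad/s): [2.57, 2.57, 3.14, 3.14, 3.14, 3.14, 3.14].

## Interface

Orientations are given as [roll, pitch, yaw] about the fixed x, y, z axes, in that order (R = Rz(yaw) Ry(pitch) Rx(roll)).
In Python, from cell import monitor, cams, ctrl gives the robot as it stands.
- The arm moves only by the tool drive_tool, never from a script. Its argument "motion" is a list of rows, each an object with "fingers": the opening, from 0 (shut) to 1 (fully open); "linear": the shift along the tool's x, y, z in m, a list of three; "twist": the turn about the tool's z in rad. In form: [{"fingers": fingers, "linear": [x, y, z], "twist": twist}, ...]. A call has 1 to 5 rows; each row shifts and turns the commanded pose from where the row before left it, along the tool's axes as they then stand; what a row does not reach is not made up. A row lasts 1/12 s, in which the tool goes at most 41.7 mm and 7.16 degrees, less where a joint would pass 70% of its speed; a pose out of reach is approached as far as the arm can. A call with a gripper value outside its range is refused whole. The fingers move at their own pace and stop on an object; the grip force is fixed at half the most. Time passes only in rows, so rows that do not move let the fingers close. It gives the time, the measured TCP pose, the force, the opening and the grip force at its end, in the units of the state.
- monitor.read_state(): the state, without advancing time (a new reading comes with each control period).
- cams.get_image(name): name is "scene" or "top" or "wrist"; returns a dict with "color" (420x560x3 uint8, blue, green, red), "K" (3x3 intrinsics, pixels), "R" (3x3) and "t" (3): a world point X has camera coordinates R X + t. Camera axes: x right, y down, z forward; pixel columns grow to the right and rows downward; lengths in mm; the calibration is good to about 2 mm. A picture is of the moment at which its call begins. There is no depth.
- ctrl.finish_job(): hands the job in; it is judged then, once.
The state is a dict: "clock": time; "qpos": joint angles; "qd": joint speeds; "tau": joint torques, N m; "eef_pos": TCP position; "tool_rot": TCP orientation; "force": force on the tool from outside, world axes, zero at the start; "torque": the same for the moment, N m; "width": finger opening in mm; "gripper_force": force on a finger pad.
Only numpy, scipy, OpenCV 4.12 (cv2) and the standard library are available. Lean on these libraries where they do the work, as an engineer would, in place of code of your own. Each camera call takes 0.05 s, during which the arm holds its last target. There are 200 camera calls.

## Task

Get the tube-label reader into position: swing its parked boom out until it clicks into its end detent, with the telescoping arm still pushed in. Then pinch the grip block so that the lock button on its side is squeezed in, and pull the arm out until its pointer stands at the long mark of the scale. Finish holding it there with the button still squeezed, since it springs back when let go, and leave the other things on the bench where they are.

Things in the scene. Friction and masses are not known exactly. Their poses are not given: they have to be found in the camera images.
- stand: Fixed stand of the label reader: grey foot plate 130 x 120 x 14 mm, a steel column (40 mm) and an index disc (90 mm) 98 mm up. Origin at bench level under the hinge axis. Seated, the boom points along the stand's own -y.
- boom (a joint): Swing of the boom about the vertical hinge, rad: 0 parked stop, grows clockwise seen from above, 1.15 end stop; starts at 0 to 0.4. The spring detent's crest is at about 0.99; past it the boom snaps in and sits at 1.13 to 1.15. Turning takes 0.05 Nm, crossing the crest about 0.4 Nm (5 N at sleeve_grip). Seated it stays, but about 2 N sideways at the handle towards the parked side can lift it out.
- boom_hinge (a point): Point on the hinge axis at the height of the boom's axis, 125 mm above the bench. Its x axis points outward along the boom, z up, y to the trailing side (away from the end detent). The white hub round it has 27 mm radius and its top is 138 mm above the bench.
- sleeve_grip (a point): Centre of the boom's aluminium sleeve, 85 mm out from the hinge, axes as boom_hinge. Sleeve 24 mm wide, 20 mm high (z 115 to 135 mm), 27 to 135 mm out; grip it from above or push its side. The thin pointer lies above it, up to z 145 mm. On its +y side a keeper lug stands out to 31 mm from the centre line, 122 to 130 mm out, and the button's hook reaches back to 115 mm out.
- long_mark (a point): The long mark of the scale on top of the sleeve: a bar 4 mm wide and 40 mm long across the sleeve, 110 mm out from the hinge; the short marks stand 10 mm apart on either side of it. Axes as boom_hinge. Fixed to the boom.
- pointer_tip (a point): Tip of the thin pointer that the telescoping arm carries back over the sleeve; 30 mm out from the hinge with the arm in. It stands at the long mark when the arm is out 80 mm.
- reader_arm (a joint): How far the telescoping arm is out, m: 0 fully in (start, locked), 0.08 with the pointer at the long mark, 0.10 the end stop. A spring pulls it back with 2.4 N when in to 3.9 N when out, plus about 0.8 N friction; let go, it runs back to about 0.015, where the released hook stops on the keeper lug.
- handle (a point): Centre of the grey grip block on the telescoping arm, moves with it; 170 mm out from the hinge with the arm in, 125 mm above the bench, axes as boom_hinge. The block is 36 mm along the arm, 30 mm across and 44 mm high (z 103 to 147 mm). The white reader head (46 x 48 x 38 mm, top at z 137 mm) follows, 20 to 66 mm farther out.
- lock_button (a joint): How far the lock button is pressed into the block, m: 0 out, 0.006 fully in. It takes 4 N to start and 7 N fully in, and springs back. Below about 0.0035 its hook holds the arm at the in position.
- button_face (a point): Centre of the outer face of the lock button, an aluminium push plate 26 mm long and 28 mm high on the block's +y side (the trailing side); out, the face is 24.5 mm from the block's centre line, so block and button together measure 39.5 mm across, 33.5 mm with the button fully in.
- tube_rack: Loose white rack with capped sample tubes, 112 x 46 mm, 84 mm high, standing below where the reader head comes out. Origin under its centre.
- reagent_bottle: Loose white bottle, 64 mm across, 150 mm high, upright. Origin under its centre.
- wash_jar: Loose amber jar, 60 mm across, 90 mm high. Origin under its centre.
- carton: Loose paper carton, 90 x 130 x 55 mm. Origin under its centre.
- timer: Loose flat bench timer, 65 x 65 x 20 mm. Origin under its centre.
- sample_bowl: Loose steel bowl, 90 mm across, 30 mm high. Origin under its centre.
- swab_jar: Loose glass jar with a steel lid, 72 mm across, 80 mm high. Origin under its centre.

How it is judged:
By the outcome, as a careful person would: the job done as asked, in the order asked, and still so for the second after the job is handed in, while the arm keeps its last pose, push and grip.
It also fails if it takes over 45 s, if anything falls off the work surface, if the arm or the gripper's body presses on something with over 40 N, if the wrist force passes 120 N, or if a joint passes its speed limit or range.

## Working session

There is one attempt and no reset: what is moved stays moved. The work goes in short steps, Python scripts to look and compute and a tool call to move; the robot and the scene stay as the last step left them, time stands still between calls to the robot, and variables do not carry over. Pictures are saved under pics/ and viewed, at most 10 in all, crops included, and the job is handed in when it is done.

Besides the shell and the picture viewer there is one more tool, called after "Emit:" in YAML: its name, and indented under it one key for each argument. drive_tool: Moves the arm, as the interface text tells. Its arguments: {"type":"object","properties":{"motion":{"type":"array"}},"required":["motion"]}

```bash
mkdir -p pics; python3 - <<'E'
from cell import monitor,cams
import cv2,numpy as np
s=monitor.read_state();print({k:np.round(v,3) for k,v in s.items()})
for n in("scene","top"):
    d=cams.get_image(n);cv2.imwrite(f"pics/{n}0.png",d["color"]);print(n,np.round(d["K"],1).tolist(),np.round(d["R"],4).tolist(),np.round(d["t"],1))
    np.savez(f"pics/{n}0.npz",**d)
E
```

```text
{'clock': np.float64(0.0), 'qpos': array([ 1.276,  0.629,  0.038,  1.518, -0.027,  0.996, -0.02 ]), 'qd': array([-0.   , -0.001, -0.001,  0.001, -0.   , -0.001, -0.   ]), 'tau': array([ 0.0000e+00, -5.6340e+01,  1.2270e+00, -1.9344e+01,  1.1000e-02,
        1.1000e-02,  0.0000e+00]), 'eef_pos': array([ 147.318, -632.437,  230.381]), 'tool_rot': array([-3.14 ,  0.   ,  0.229]), 'force': array([ 0.106, -0.175,  0.26 ]), 'torque': array([0.044, 0.027, 0.001]), 'gripper_force': np.float64(0.0), 'width': np.float64(85.347)}
scene [[529.2, 0.0, 282.1], [0.0, 529.2, 206.5], [0.0, 0.0, 1.0]] [[-0.6437, 0.7652, 0.0105], [0.6412, 0.5467, -0.5385], [-0.4178, -0.3399, -0.8426]] [ 368.1 -314.6 1647. ]
top [[468.1, 0.0, 275.2], [0.0, 468.1, 211.3], [0.0, 0.0, 1.0]] [[-0.0128, -0.9998, 0.0126], [-0.982, 0.0102, -0.1884], [0.1883, -0.0148, -0.982]] [ -15.8  577.9 1237.4]
```

View pics/top0.png

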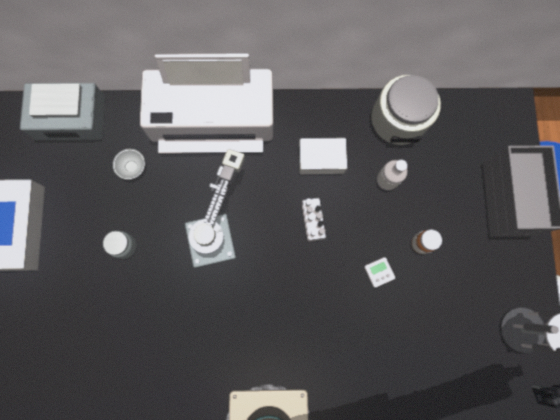

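View pics/scene0.png

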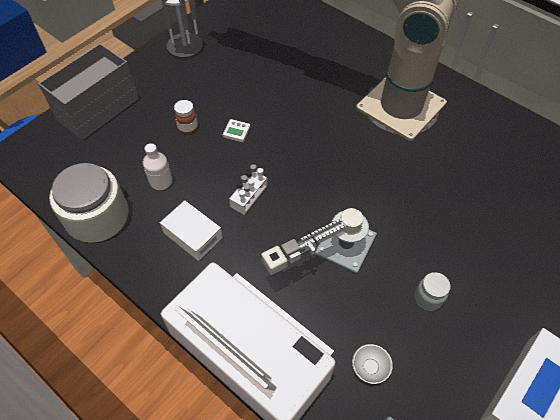

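The top view shows the hub at about (204,234), the boom pointing up and right to the head at (232,160), and the rack at (314,220) on the clockwise side. I'll crop both views to measure more finely.

```bash
cat > h.py <<'E'
import numpy as np,cv2
def ray(d,u,v,z):
    r=d["R"].T@np.linalg.solve(d["K"],[u,v,1.]);c=-d["R"].T@d["t"]
    return c+r*(z-c[2])/r[2]
def proj(d,X):
    p=d["K"]@(d["R"]@np.array(X,float)+d["t"]);return p[:2]/p[2]
def two(d1,p1,d2,p2):
    A=[];b=[]
    for d,p in((d1,p1),(d2,p2)):
        r=d["R"].T@np.linalg.solve(d["K"],[*p,1.]);r/=np.linalg.norm(r);c=-d["R"].T@d["t"]
        P=np.eye(3)-np.outer(r,r);A.append(P);b.append(P@c)
    return np.linalg.lstsq(np.vstack(A),np.hstack(b),rcond=None)[0]
E
python3 - <<'E'
import cv2,numpy as np
from h import *
a=cv2.imread("pics/top0.png")[140:275,175:335];b=cv2.imread("pics/scene0.png")[160:280,230:390]
a=cv2.resize(a,None,fx=5,fy=4.4,interpolation=3) if 0 else cv2.resize(a,None,fx=4.4,fy=4.4,interpolation=3)
cv2.imwrite("pics/c1.png",a)
b=cv2.resize(b,None,fx=5,fy=5,interpolation=3);cv2.imwrite("pics/c2.png",b)
d=dict(np.load("pics/top0.npz"))
print("hub",ray(d,203.5,233,138),"head",ray(d,233,160,137),"rack",ray(d,314,219,84),"plate",ray(d,210,241,14))
E
```

```text
hub [507.27673698 162.40448452 138.        ] head [700.75369461  88.05536552 137.        ] rack [ 549.92732892 -126.37415486   84.        ] plate [502.45550586 161.13248793  14.        ]
```

View pics/c1.png

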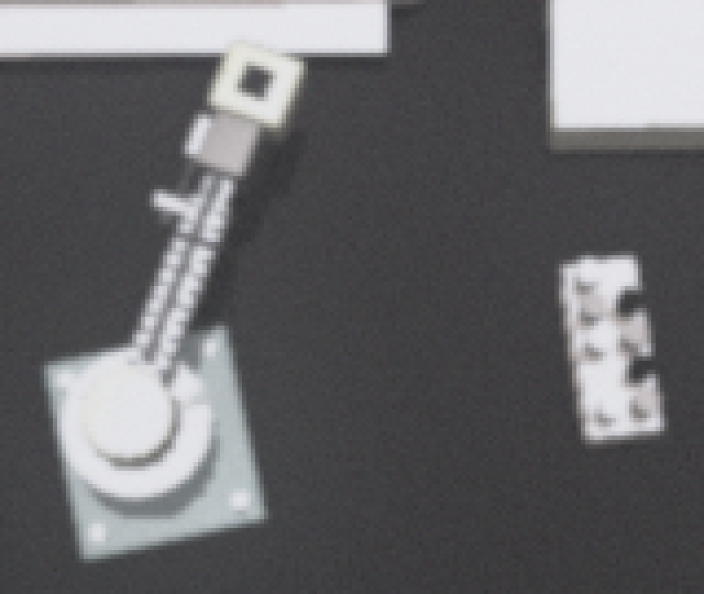

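View pics/c2.png

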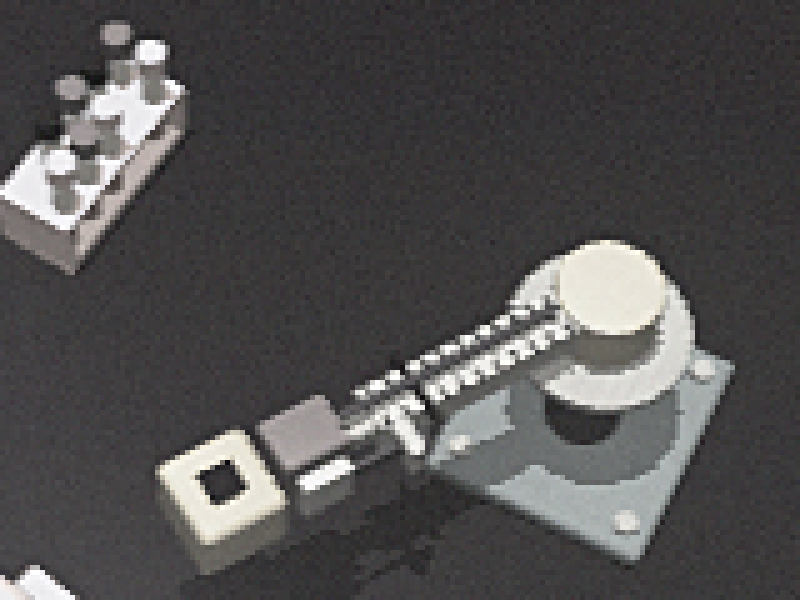

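The crops show the hub top at c1 (131,410) and c2 (612,288), and the block top centre at c1 (228,144) and c2 (300,433). The head's dark square is at c1 (256,81) and c2 (220,482). The button is on the block's left side, as described.

```bash
cat >> h.py <<'E'
def rot(a): return np.array([[np.cos(a),-np.sin(a)],[np.sin(a),np.cos(a)]])
def plan(p,yaw,tgt,tyaw,step=38,tw=0.12):
    """equal rows from pose p,yaw to tgt,tyaw (tool down), world straight line; prints rows"""
    p=np.array(p,float);tgt=np.array(tgt,float)
    n=int(max(np.ceil(np.linalg.norm(tgt-p)/step),np.ceil(abs(tyaw-yaw)/tw),1))
    rows=[]
    for i in range(n):
        w=(tgt-p)/n; l=rot(-yaw)@w[:2]; dy=(tyaw-yaw_0(yaw,tyaw,i,n))/(n-i)
        rows.append([round(l[0]/1e3,4),round(-l[1]/1e3,4),round(-w[2]/1e3,4),round(-dy,3)]);yaw+=dy
    return rows
def yaw_0(y,t,i,n): return y
E
python3 - <<'E'
from h import *
T=dict(np.load("pics/top0.npz"));S=dict(np.load("pics/scene0.npz"))
c1=lambda u,v:(175+(u+.5)/4.4-.5,140+(v+.5)/4.4-.5); c2=lambda u,v:(230+(u+.5)/5-.5,160+(v+.5)/5-.5)
P={}
for n,a,b,z in(("hub",(131,408),(612,288),138),("block",(228,144),(300,433),147),("head",(256,81),(220,482),137)):
    t=ray(T,*c1(*a),z);s=ray(S,*c2(*b),z);P[n]=(t+s)/2;print(n,t.round(1),s.round(1),two(T,c1(*a),S,c2(*b)).round(1))
for n in("block","head"):
    v=(P[n]-P["hub"])[:2];print(n,np.linalg.norm(v),np.degrees(np.arctan2(v[1],v[0])))
# plate corners z=14
for f,D,cs in((c1,T,[(43,365),(222,326),(265,518),(85,558)]),(c2,S,[(735,362),(635,563),(428,455)])):
    q=[ray(D,*f(*c),14)[:2] for c in cs]
    print(np.round(q,1).tolist(),[round(float(np.degrees(np.arctan2(*(q[i+1]-q[i])[::-1]))),1) for i in range(len(q)-1)])
for n,c,z in(("rack corners",[(560,262),(635,256),(662,430),(585,440)],60),):
    print(n,[ray(T,*c1(*x),z).round(0)[:2].tolist() for x in c])
E
```

```text
hub [509.  160.2 138. ] [508.1 162.4 138. ] [508.4 161.3 137.6]
block [664.5 104.2 147. ] [668.9 101.8 147. ] [666.5 102.7 143.8]
head [706.2  88.6 137. ] [707.7  86.9 137. ] [706.9  87.7 136.4]
block 168.53142871021964 -20.21980144178146
head 211.59801853664453 -20.324038127328766
[[555.8, 234.2], [580.1, 119.4], [455.7, 91.2], [431.8, 204.8]] [-78.0, -167.2, 101.9]
[[431.8, 205.0], [560.0, 232.9], [579.2, 116.4]] [12.2, -80.6]
rack corners [[610.0, -97.0], [614.0, -144.0], [503.0, -158.0], [497.0, -110.0]]
```

```bash
python3 - <<'E'
from h import *
a=plan([147.3,-632.4,230.4],.229,[470,-270,225],1.6)
b=plan([470,-270,225],1.6,[579,135.3,180],2.787)
for r in a+["--"]+b: print(r)
E
```

```text
[np.float64(0.0305), np.float64(-0.0215), np.float64(0.0004), -0.105]
[np.float64(0.0326), np.float64(-0.0182), np.float64(0.0004), -0.105]
[np.float64(0.0343), np.float64(-0.0147), np.float64(0.0004), -0.105]
[np.float64(0.0357), np.float64(-0.011), np.float64(0.0004), -0.105]
[np.float64(0.0366), np.float64(-0.0071), np.float64(0.0004), -0.105]
[np.float64(0.0372), np.float64(-0.0032), np.float64(0.0004), -0.105]
[np.float64(0.0373), np.float64(0.0007), np.float64(0.0004), -0.105]
[np.float64(0.037), np.float64(0.0046), np.float64(0.0004), -0.105]
[np.float64(0.0363), np.float64(0.0085), np.float64(0.0004), -0.105]
[np.float64(0.0353), np.float64(0.0123), np.float64(0.0004), -0.105]
[np.float64(0.0338), np.float64(0.0159), np.float64(0.0004), -0.105]
[np.float64(0.0319), np.float64(0.0194), np.float64(0.0004), -0.105]
[np.float64(0.0297), np.float64(0.0226), np.float64(0.0004), -0.105]
--
[np.float64(0.0335), np.float64(0.0101), np.float64(0.0038), -0.099]
[np.float64(0.0323), np.float64(0.0133), np.float64(0.0038), -0.099]
[np.float64(0.0309), np.float64(0.0165), np.float64(0.0038), -0.099]
[np.float64(0.0291), np.float64(0.0194), np.float64(0.0038), -0.099]
[np.float64(0.027), np.float64(0.0222), np.float64(0.0038), -0.099]
[np.float64(0.0247), np.float64(0.0248), np.float64(0.0038), -0.099]
[np.float64(0.0221), np.float64(0.0271), np.float64(0.0038), -0.099]
[np.float64(0.0194), np.float64(0.0291), np.float64(0.0038), -0.099]
[np.float64(0.0164), np.float64(0.0309), np.float64(0.0038), -0.099]
[np.float64(0.0133), np.float64(0.0324), np.float64(0.0038), -0.099]
[np.float64(0.01), np.float64(0.0335), np.float64(0.0038), -0.099]
[np.float64(0.0066), np.float64(0.0343), np.float64(0.0038), -0.099]
```

Emit:
drive_tool:
  motion:
    - {"fingers": 1, "linear": [0.03, -0.021, 0], "twist": -0.105}
    - {"fingers": 1, "linear": [0.033, -0.018, 0], "twist": -0.105}
    - {"fingers": 1, "linear": [0.034, -0.015, 0], "twist": -0.105}
    - {"fingers": 1, "linear": [0.036, -0.011, 0], "twist": -0.105}
    - {"fingers": 1, "linear": [0.037, -0.007, 0], "twist": -0.105}

```text
clock: 0.52
eef_pos: [272.6, -492.3, 231.0]
tool_rot: [-3.141, -0.0, 0.759]
force: [0.9, -0.0, -0.4]
width: 85.4
gripper_force: 0.0
```

Emit:
drive_tool:
  motion:
    - {"fingers": 1, "linear": [0.037, -0.003, 0], "twist": -0.105}
    - {"fingers": 1, "linear": [0.037, 0.001, 0], "twist": -0.105}
    - {"fingers": 1, "linear": [0.037, 0.005, 0], "twist": -0.105}
    - {"fingers": 1, "linear": [0.036, 0.0085, 0], "twist": -0.105}
    - {"fingers": 1, "linear": [0.035, 0.012, 0], "twist": -0.105}

```text
clock: 0.93
eef_pos: [397.1, -354.9, 231.2]
tool_rot: [-3.141, -0.0, 1.284]
force: [0.1, -0.6, 0.1]
width: 85.6
gripper_force: 0.0
```

Emit:
drive_tool:
  motion:
    - {"fingers": 1, "linear": [0.034, 0.016, 0], "twist": -0.105}
    - {"fingers": 1, "linear": [0.032, 0.019, 0], "twist": -0.105}
    - {"fingers": 1, "linear": [0.03, 0.0225, 0], "twist": -0.105}
    - {"fingers": 1, "linear": [0.0335, 0.01, 0.004], "twist": -0.099}
    - {"fingers": 1, "linear": [0.032, 0.013, 0.004], "twist": -0.099}

```text
clock: 1.35
eef_pos: [490.4, -203.8, 223.1]
tool_rot: [3.141, -0.0, 1.797]
force: [0.9, 0.2, -0.2]
width: 85.5
gripper_force: 0.0
```

Emit:
drive_tool:
  motion:
    - {"fingers": 1, "linear": [0.031, 0.0165, 0.004], "twist": -0.099}
    - {"fingers": 1, "linear": [0.029, 0.0195, 0.004], "twist": -0.099}
    - {"fingers": 1, "linear": [0.027, 0.022, 0.004], "twist": -0.099}
    - {"fingers": 1, "linear": [0.0245, 0.025, 0.004], "twist": -0.099}
    - {"fingers": 1, "linear": [0.022, 0.027, 0.004], "twist": -0.099}

```text
clock: 1.77
eef_pos: [535.9, -35.7, 202.9]
tool_rot: [-3.141, -0.0, 2.291]
force: [-0.2, -1.0, -0.0]
width: 85.5
gripper_force: 0.0
```

Emit:
drive_tool:
  motion:
    - {"fingers": 1, "linear": [0.0195, 0.029, 0.004], "twist": -0.099}
    - {"fingers": 1, "linear": [0.0165, 0.031, 0.004], "twist": -0.099}
    - {"fingers": 0.8, "linear": [0.013, 0.0325, 0.004], "twist": -0.099}
    - {"fingers": 0.8, "linear": [0.01, 0.0335, 0.004], "twist": -0.099}
    - {"fingers": 0.8, "linear": [0.0065, 0.034, 0.004], "twist": -0.099}

```text
clock: 2.18
eef_pos: [582.3, 132.7, 182.8]
tool_rot: [-3.141, -0.0, 2.787]
force: [0.4, -0.4, 0.2]
width: 68.4
gripper_force: 0.0
```

Emit:
drive_tool:
  motion:
    - {"fingers": 0.75, "linear": [0.004, 0.001, 0.02], "twist": 0}
    - {"fingers": 0.75, "linear": [0, 0, 0.025], "twist": 0}
    - {"fingers": 0.75, "linear": [0, 0, 0.02], "twist": 0}
    - {"fingers": 0.75, "linear": [0, 0, 0.011], "twist": 0}
    - {"fingers": 0.75, "linear": [0, 0, 0], "twist": 0}

```text
clock: 2.6
eef_pos: [577.1, 132.7, 104.7]
tool_rot: [-3.138, -0.004, 2.782]
force: [-0.1, -0.4, 0.6]
width: 63.9
gripper_force: 0.0
```

```bash
python3 - <<'E'
from cell import cams
import cv2,numpy as np
d=cams.get_image("wrist");np.savez("pics/w1.npz",**d)
s=cams.get_image("scene")["color"][150:290,220:400]
a=np.zeros((420,800,3),np.uint8);a[:300,:400]=cv2.resize(d["color"],(400,300));a[:311,400:]=cv2.resize(s,(400,311),interpolation=3)
cv2.imwrite("pics/m1.png",a[:311])
E
```

```text
(no output)
```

View pics/m1.png

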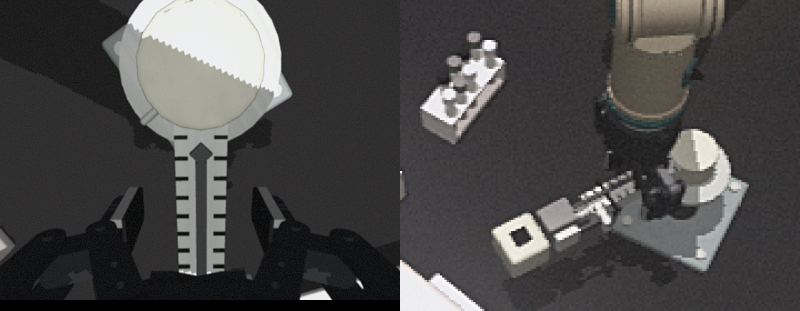

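The left half of m1 is the wrist view: the sleeve sits centred at u≈201, with the fingers at u≈130 and 265. The right half shows the fingers straddling the sleeve beside the hub. Next I'll close loosely and swing.

Emit:
drive_tool:
  motion:
    - {"fingers": 0.36, "linear": [0, 0, 0], "twist": 0}
    - {"fingers": 0.36, "linear": [0, 0, 0], "twist": 0}
    - {"fingers": 0.36, "linear": [0, 0, 0], "twist": 0}
    - {"fingers": 0.36, "linear": [0, -0.001, 0], "twist": 0}
    - {"fingers": 0.36, "linear": [0, -0.001, 0], "twist": 0}

```text
clock: 3.12
eef_pos: [578.5, 131.7, 107.9]
tool_rot: [3.141, 0.001, 2.782]
force: [0.6, -0.3, -0.1]
width: 30.7
gripper_force: 0.0
```

Emit:
drive_tool:
  motion:
    - {"fingers": 0.36, "linear": [0.0002, -0.0052, 0], "twist": 0.07}
    - {"fingers": 0.36, "linear": [0.0002, -0.0052, 0], "twist": 0.07}
    - {"fingers": 0.36, "linear": [0.0002, -0.0052, 0], "twist": 0.07}
    - {"fingers": 0.36, "linear": [0.0002, -0.0052, 0], "twist": 0.07}
    - {"fingers": 0.36, "linear": [0.0002, -0.0052, 0], "twist": 0.07}

```text
clock: 3.53
eef_pos: [565.1, 109.9, 107.7]
tool_rot: [3.14, -0.0, 2.429]
force: [0.5, 1.2, -0.4]
width: 30.5
gripper_force: 0.5
```

Emit:
drive_tool:
  motion:
    - {"fingers": 0.36, "linear": [0.0004, -0.0053, 0], "twist": 0.07}
    - {"fingers": 0.36, "linear": [0.0004, -0.0053, 0], "twist": 0.07}
    - {"fingers": 0.36, "linear": [0.0003, -0.0053, 0], "twist": 0.07}
    - {"fingers": 0.36, "linear": [0.0003, -0.0053, 0], "twist": 0.07}
    - {"fingers": 0.36, "linear": [0.0003, -0.0053, 0], "twist": 0.07}

```text
clock: 3.95
eef_pos: [544.6, 93.3, 107.7]
tool_rot: [3.14, 0.0, 2.078]
force: [0.8, 0.0, -0.2]
width: 30.4
gripper_force: 0.6
```

Emit:
drive_tool:
  motion:
    - {"fingers": 0.36, "linear": [0.0002, -0.0038, 0], "twist": 0.05}
    - {"fingers": 0.36, "linear": [0.0002, -0.0038, 0], "twist": 0.05}
    - {"fingers": 0.36, "linear": [0.0002, -0.0038, 0], "twist": 0.05}
    - {"fingers": 0.36, "linear": [0.0001, -0.0038, 0], "twist": 0.05}
    - {"fingers": 0.36, "linear": [0, 0, 0], "twist": 0}

```text
clock: 4.37
eef_pos: [530.4, 87.7, 107.8]
tool_rot: [3.14, 0.0, 1.88]
force: [-0.4, -0.1, -1.2]
width: 30.8
gripper_force: 0.0
```

Emit:
drive_tool:
  motion:
    - {"fingers": 0.36, "linear": [0.0001, -0.0025, 0], "twist": 0.033}
    - {"fingers": 0.36, "linear": [0.0001, -0.0025, 0], "twist": 0.033}
    - {"fingers": 0.36, "linear": [0.0001, -0.0025, 0], "twist": 0.03}
    - {"fingers": 0.36, "linear": [0, -0.001, 0], "twist": 0}
    - {"fingers": 0.36, "linear": [0, 0, 0], "twist": 0}

```text
clock: 4.78
eef_pos: [520.9, 85.3, 107.2]
tool_rot: [-3.141, 0.0, 1.786]
force: [0.1, -1.2, -0.4]
width: 30.9
gripper_force: 0.0
```

```bash
python3 - <<'E'
from cell import cams,monitor
import cv2,numpy as np
s=monitor.read_state();print(s["force"],s["torque"],s["width"],s["eef_pos"])
d=cams.get_image("wrist")["color"]
t=cams.get_image("scene");np.savez("pics/s2.npz",**t);s=t["color"][140:280,200:380]
a=np.zeros((311,800,3),np.uint8);a[:300,:400]=cv2.resize(d,(400,300));a[:,400:]=cv2.resize(s,(400,311),interpolation=3)
cv2.imwrite("pics/m2.png",a)
E
```

```text
[ 0.13344154 -1.17229304 -0.41515677] [ 0.06136964 -0.00269994 -0.02760858] 30.875334561273167 [520.94519181  85.3442308  107.23994677]
```

View pics/m2.png

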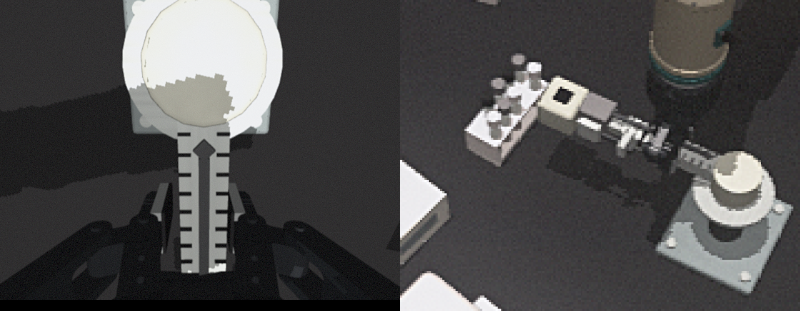

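In m2 the boom lies along the tool axis (wrist u≈203) and has swung to the rack side, with the head's dark square at about (562,96). I'll compute the boom angle from that square.

```bash
python3 - <<'E'
from h import *
S=dict(np.load("pics/s2.npz"))
h=np.array([508.6,161.3])
for c in((562,96),(597,106)):
    u,v=200+(c[0]-400+.5)/2.2222-.5,140+(c[1]+.5)/2.2214-.5
    p=ray(S,u,v,137 if c[0]<580 else 147)[:2]-h;print(p,np.linalg.norm(p),np.degrees(np.arctan2(p[1],p[0])))
E
```

```text
[  46.13301354 -208.5044173 ] 213.54706032180198 -77.5239163654447
[  36.61233186 -165.76815579] 169.76320071618943 -77.54533431412193
```

Emit:
drive_tool:
  motion:
    - {"fingers": 0.75, "linear": [0, 0.002, 0], "twist": 0}
    - {"fingers": 0.75, "linear": [0, 0.002, 0], "twist": 0}
    - {"fingers": 0.75, "linear": [0, 0, 0.0], "twist": 0}
    - {"fingers": 0.75, "linear": [0, 0, -0.025], "twist": 0}
    - {"fingers": 0.85, "linear": [0, 0, -0.03], "twist": 0}

```text
clock: 5.3
eef_pos: [523.8, 86.1, 161.0]
tool_rot: [-3.136, -0.0, 1.786]
force: [0.4, -0.5, 1.3]
width: 72.6
gripper_force: 0.0
```

Emit:
drive_tool:
  motion:
    - {"fingers": 0.85, "linear": [-0.003, 0, -0.025], "twist": 0}
    - {"fingers": 0.85, "linear": [-0.03, 0, -0.01], "twist": 0}
    - {"fingers": 0.85, "linear": [-0.03, 0, 0], "twist": 0}
    - {"fingers": 0.85, "linear": [-0.03, 0.001, 0], "twist": 0}
    - {"fingers": 0.85, "linear": [0, 0, 0], "twist": 0}

```text
clock: 5.72
eef_pos: [547.7, -12.2, 197.4]
tool_rot: [3.142, 0.005, 1.777]
force: [-0.5, -0.9, 0.7]
width: 72.8
gripper_force: 0.0
```

```bash
python3 - <<'E'
from cell import cams,monitor
import cv2,numpy as np
s=monitor.read_state();print(s["force"],s["width"],s["eef_pos"],s["tool_rot"])
w=cams.get_image("wrist");np.savez("pics/w3.npz",**w)
t=cams.get_image("top");np.savez("pics/t3.npz",**t);s=t["color"][160:250,190:320]
cv2.imwrite("pics/w3.png",w["color"])
E
```

```text
[-0.53418074 -0.90537853  0.72155719] 72.82393131977763 [547.69512258 -12.21537363 197.35130573] [3.1415102  0.00503329 1.77661456]
```

View pics/w3.png

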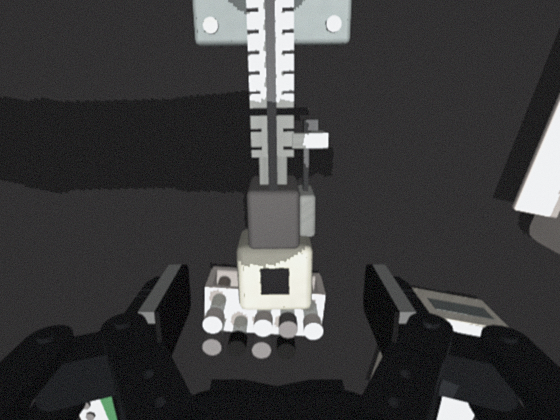

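The wrist view shows the block top centred at about (274,216) with the button on its right at about (308,213). The boom centre line runs from (270,30) to (274,216), and the long mark is near v≈104.

```bash
python3 - <<'E'
from h import *
from cell import monitor,cams
w=dict(np.load("pics/w3.npz"));w=cams.get_image("wrist") if 0 else w
T=dict(np.load("pics/t3.npz"))
s=monitor.read_state();e=s["eef_pos"];print(e,s["tool_rot"])
for n,u,v,z in(("block",274,217,147),("near edge",274,247,147),("far edge",274,187,147),("line1",271.5,30,135),("line2",273,104,135),("headhole",274,281,137)):
    p=ray(w,u,v,z);d=p-e;y=s["tool_rot"][2]
    print(n,p.round(1),"tool dx,dy",round(d[0]*np.cos(y)+d[1]*np.sin(y),1),round(d[0]*np.sin(y)-d[1]*np.cos(y),1))
c=-w["R"].T@w["t"];print(c, (w["R"].T).round(3).tolist())
E
```

```text
[546.47546894  -5.75834175 197.16527897] [-3.14134803e+00  1.53135275e-04  1.78242475e+00]
block [543.7  -3.1 147. ] tool dx,dy 3.2 -2.2
near edge [547.4 -21.  147. ] tool dx,dy -15.1 -2.3
far edge [540.2  13.9 147. ] tool dx,dy 20.6 -2.0
line1 [522.5  92.3 135. ] tool dx,dy 100.9 -2.8
line2 [530.7  56.5 135. ] tool dx,dy 64.2 -2.3
headhole [552.9 -47.9 137. ] tool dx,dy -42.5 -2.6
[531.93408515  60.02190815 339.1344735 ] [[0.979, 0.196, 0.06], [0.204, -0.936, -0.286], [0.0, 0.292, -0.956]]
```

Emit:
drive_tool:
  motion:
    - {"fingers": 0.8, "linear": [0.0025, -0.0015, 0.02], "twist": 0}
    - {"fingers": 0.8, "linear": [0, 0, 0.025], "twist": 0}
    - {"fingers": 0.8, "linear": [0, 0, 0.025], "twist": 0}
    - {"fingers": 0.8, "linear": [0, 0, 0.022], "twist": 0}
    - {"fingers": 0.8, "linear": [0, 0, 0], "twist": 0}

```text
clock: 6.23
eef_pos: [541.1, -0.5, 101.7]
tool_rot: [-3.134, -0.002, 1.788]
force: [-0.7, 0.2, -0.1]
width: 68.5
gripper_force: 0.0
```

Emit:
drive_tool:
  motion:
    - {"fingers": 0.6, "linear": [0, 0, 0], "twist": 0}
    - {"fingers": 0.6, "linear": [0, 0, 0], "twist": 0}
    - {"fingers": 0.6, "linear": [0, 0, 0], "twist": 0}

```text
clock: 6.48
eef_pos: [545.5, -1.4, 106.8]
tool_rot: [3.139, 0.0, 1.787]
force: [0.8, -0.1, 0.2]
width: 50.8
gripper_force: 0.0
```

```bash
python3 - <<'E'
from cell import cams,monitor
import cv2,numpy as np
s=monitor.read_state();print(s["force"],s["width"],s["eef_pos"],s["tool_rot"])
w=cams.get_image("wrist");np.savez("pics/w4.npz",**w)
cv2.imwrite("pics/w4.png",w["color"])
s=monitor.read_state();print(s["eef_pos"],s["tool_rot"])
E
```

```text
[ 0.79991178 -0.13162406  0.20397733] 50.79586285907668 [545.49306756  -1.35462151 106.79295279] [3.13887781e+00 1.47421045e-04 1.78653682e+00]
[545.48769719  -1.6302508  106.80581246] [3.13878001e+00 3.15211249e-04 1.78612998e+00]
```

View pics/w4.png

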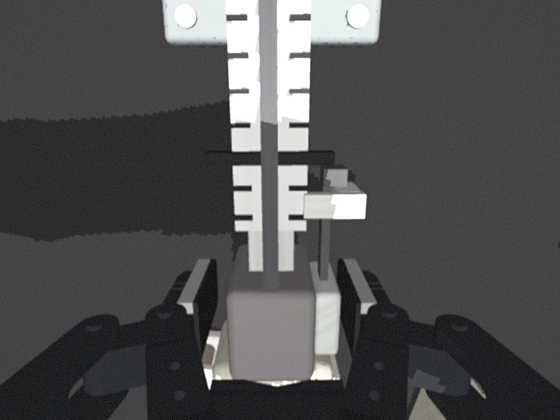

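The pads straddle the block (u 229–313) and button (out to u≈338), and the finger mid is at u≈278. So the tool sits about 1–2 mm to the button side. I'll shift 1 mm to −y so the button finger touches first, then close in stages.

Emit:
drive_tool:
  motion:
    - {"fingers": 0.6, "linear": [0, -0.001, 0], "twist": 0}
    - {"fingers": 0.5, "linear": [0, 0, 0], "twist": 0}
    - {"fingers": 0.46, "linear": [0, 0, 0], "twist": 0}
    - {"fingers": 0.44, "linear": [0, 0, 0], "twist": 0}
    - {"fingers": 0.44, "linear": [0, 0, 0], "twist": 0}

```text
clock: 6.95
eef_pos: [546.2, -1.8, 106.5]
tool_rot: [3.136, 0.0, 1.786]
force: [4.7, 0.7, 4.4]
width: 37.9
gripper_force: 2.6
```

Emit:
drive_tool:
  motion:
    - {"fingers": 0.42, "linear": [0, 0, 0], "twist": 0}
    - {"fingers": 0.4, "linear": [0, 0, 0], "twist": 0}
    - {"fingers": 0.36, "linear": [0, 0, 0], "twist": 0}
    - {"fingers": 0.3, "linear": [0, 0, 0], "twist": 0}
    - {"fingers": 0.3, "linear": [0, 0, 0], "twist": 0}

```text
clock: 7.37
eef_pos: [544.5, -2.4, 106.7]
tool_rot: [3.139, 0.001, 1.785]
force: [-0.4, -0.6, 10.0]
width: 29.9
gripper_force: 59.1
```

Emit:
drive_tool:
  motion:
    - {"fingers": 0.3, "linear": [-0.002, 0, 0], "twist": 0}
    - {"fingers": 0.3, "linear": [-0.003, 0, 0], "twist": 0}
    - {"fingers": 0.3, "linear": [-0.003, 0, 0], "twist": 0}
    - {"fingers": 0.3, "linear": [0, 0, 0], "twist": 0}

```text
clock: 7.7
eef_pos: [546.1, -9.3, 106.7]
tool_rot: [3.139, -0.001, 1.786]
force: [-0.1, 0.5, 11.4]
width: 30.3
gripper_force: 59.0
```

```bash
python3 - <<'E'
from cell import cams,monitor
import cv2,numpy as np
s=monitor.read_state();print(s["force"],s["torque"],s["width"],s["eef_pos"],s["tool_rot"])
w=cams.get_image("wrist");t=cams.get_image("scene")["color"][140:260,210:370]
np.savez("pics/w5.npz",**w)
a=np.zeros((330,800,3),np.uint8);a[:,:400]=cv2.resize(w["color"][90:420],(400,330))
a[:300,400:]=cv2.resize(t,(400,300),interpolation=3);cv2.imwrite("pics/m5.png",a)
E
```

```text
[-0.1333628   0.49853812 11.43910609] [ 0.36849907 -0.66729691 -0.08905459] 30.304408729509593 [546.10554609  -9.32628142 106.66654553] [ 3.13880852e+00 -5.02713271e-04  1.78583900e+00]
```

View pics/m5.png

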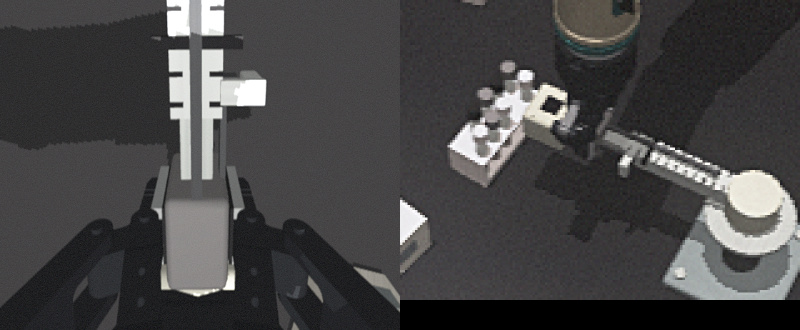

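The m5 picture shows the block between the pads with the button pushed in. The gap between block and long mark has grown (93 to 113 px), so the arm is sliding out. I'll carry on.

Emit:
drive_tool:
  motion:
    - {"fingers": 0.3, "linear": [-0.005, 0, 0], "twist": 0}
    - {"fingers": 0.3, "linear": [-0.005, 0, 0], "twist": 0}
    - {"fingers": 0.3, "linear": [-0.005, 0, 0], "twist": 0}
    - {"fingers": 0.3, "linear": [-0.005, 0, 0], "twist": 0}
    - {"fingers": 0.3, "linear": [-0.005, 0, 0], "twist": 0}

```text
clock: 8.22
eef_pos: [551.4, -32.8, 106.7]
tool_rot: [3.139, -0.001, 1.787]
force: [0.8, 3.6, 9.7]
width: 30.1
gripper_force: 58.8
```

Emit:
drive_tool:
  motion:
    - {"fingers": 0.3, "linear": [-0.005, 0, 0], "twist": 0}
    - {"fingers": 0.3, "linear": [-0.005, 0, 0], "twist": 0}
    - {"fingers": 0.3, "linear": [-0.005, 0, 0], "twist": 0}
    - {"fingers": 0.3, "linear": [-0.005, 0, 0], "twist": 0}
    - {"fingers": 0.3, "linear": [-0.005, 0, 0], "twist": 0}

```text
clock: 8.63
eef_pos: [556.8, -57.0, 106.7]
tool_rot: [3.138, -0.002, 1.787]
force: [-0.6, 4.2, 10.2]
width: 30.2
gripper_force: 58.9
```

Emit:
drive_tool:
  motion:
    - {"fingers": 0.3, "linear": [-0.005, 0, 0], "twist": 0}
    - {"fingers": 0.3, "linear": [-0.005, 0, 0], "twist": 0}
    - {"fingers": 0.3, "linear": [-0.005, 0, 0], "twist": 0}
    - {"fingers": 0.3, "linear": [-0.005, 0, 0], "twist": 0}
    - {"fingers": 0.3, "linear": [0, 0, 0], "twist": 0}

```text
clock: 9.05
eef_pos: [561.2, -77.7, 106.6]
tool_rot: [3.139, -0.001, 1.785]
force: [0.6, 2.5, 9.8]
width: 30.0
gripper_force: 59.0
```

```bash
python3 - <<'E'
from cell import cams,monitor
import cv2,numpy as np
s=monitor.read_state();print(s["force"],s["torque"],s["width"],s["eef_pos"],s["tool_rot"])
p=(s["eef_pos"][:2]-np.array([544.5,-2.4]));print("out",np.linalg.norm(p),np.degrees(np.arctan2(p[1],p[0])))
w=cams.get_image("wrist");np.savez("pics/w6.npz",**w)
cv2.imwrite("pics/w6.png",cv2.resize(w["color"][0:260,170:400],None,fx=2.3,fy=2.3,interpolation=3))
E
```

```text
[0.64026944 2.45073379 9.77746984] [ 0.54035929 -0.72685075 -0.17310115] 29.98787953043166 [561.18501694 -77.74404283 106.62436095] [ 3.13867145e+00 -7.29173065e-04  1.78514510e+00]
out 77.16938888584642 -77.51330511244389
```

View pics/w6.png

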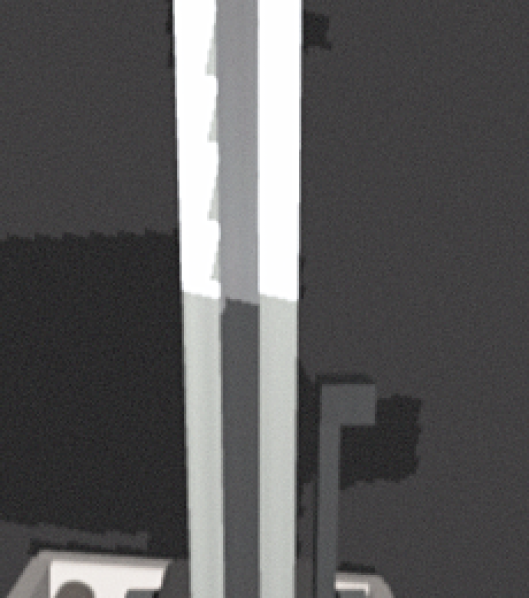

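w6 shows only the sleeve and the button's hook; the pointer tip is out of view of the wrist camera. TCP travel is 77.2 mm, so I'll add 2.8 mm and then check numerically from the scene and top views.

Emit:
drive_tool:
  motion:
    - {"fingers": 0.3, "linear": [-0.0015, 0, 0], "twist": 0}
    - {"fingers": 0.3, "linear": [-0.0013, 0, 0], "twist": 0}
    - {"fingers": 0.3, "linear": [0, 0, 0], "twist": 0}
    - {"fingers": 0.3, "linear": [0, 0, 0], "twist": 0}

```text
clock: 9.43
eef_pos: [561.7, -79.4, 106.6]
tool_rot: [3.139, -0.001, 1.786]
force: [0.1, 4.0, 10.5]
width: 30.5
gripper_force: 59.1
```

```bash
python3 - <<'E'
from h import *
from cell import cams,monitor
s=monitor.read_state();print(s["force"],s["width"],s["eef_pos"],s["tool_rot"])
p=(s["eef_pos"][:2]-np.array([544.5,-2.4]));print("out",np.linalg.norm(p),np.degrees(np.arctan2(p[1],p[0])))
hg=np.array([508.6,161.3]);u=np.array([np.cos(np.radians(-77.5)),np.sin(np.radians(-77.5))])
S1=cams.get_image("scene");T1=cams.get_image("top");np.savez("pics/s7.npz",**S1);np.savez("pics/t7.npz",**T1)
S0=dict(np.load("pics/s2.npz"));T0=dict(np.load("pics/t3.npz"))
# dark hole in head: ~213 mm out in, +80 out
for n,D,r in(("S0",S0,213),("S1",S1,293),("T0",T0,213),("T1",T1,293)):
    q=proj(D,[*(hg+r*u),137]);x,y=np.round(q).astype(int)
    g=D["color"][y-14:y+15,x-14:x+15].min(2)
    k,l,st,c=cv2.connectedComponentsWithStats((g<90).astype(np.uint8))
    cand=[(st[i,4],c[i]) for i in range(1,k) if 6<st[i,4]<90 and np.linalg.norm(c[i]-14)<8]
    print(n,q.round(1),[(int(a),((ray(D,cc[0]+x-14,cc[1]+y-14,137)[:2]-hg)@u).round(1),((ray(D,cc[0]+x-14,cc[1]+y-14,137)[:2]-hg)@[-u[1],u[0]]).round(1)) for a,cc in cand])
    print("" if cand else g[::2,::2])
# pointer profile along sleeve in scene/top
for n,D in(("scene",S1),("top",T1)):
    pr=[]
    for off,z in((0,145),(-9,135),(9,135),(-16,135),(16,135)):
        row=[]
        for r in range(84,150,3):
            X=[*(hg+r*u+off*np.array([-u[1],u[0]])),z];a,b=proj(D,X)
            row.append(int(cv2.getRectSubPix(D["color"].max(2),(1,1),(float(a),float(b)))[0,0]))
        print(n,off,row)
E
```

```text
[ 0.08451426  4.00818628 10.52123244] 30.46047802188146 [561.66140519 -79.4412993  106.64411968] [ 3.13862441e+00 -1.30951062e-03  1.78608176e+00]
out 78.92956117099926 -77.4420561697467
S0 [272.8 183.1] [(41, np.float64(213.4), np.float64(-1.0))]

S1 [244.8 170.9] []
[[ 52  50  53  47  49  49  55  53  30  34  40  33  33  39  34]
 [ 53  56  54  52  53  55  51  60  30  34  38  40  30  42  28]
 [ 48  54  51  53  52  51  46  48  54  30  35  36  35  37  37]
 [ 56  54  50  55  49  78 249 133  41  35  28  36  38  28  37]
 [ 55  58  53  53  49 226 221 222 234 201  32  35  29  33  38]
 [ 50  61  55  44 159 221 197 172 232 149  33  23  36  36  28]
 [ 56  57  47 102 221 225  54  36  28  31  48  75  44  33  36]
 [ 55  55  44 218 215 135  44  40  43  61 152 127  32  41  35]
 [ 51  45 178 214 212 212  50  30  33 200 140  98  31  36  32]
 [ 56  58 199 202 214 212 220 245 193 134 142  36  45  42  48]
 [ 57  54  95 106 175 195 194  40 102 145 100  36  34  30  41]
 [ 51  48  97  95  90  91  78  48 161 126  44 130  85  48  27]
 [ 57  49  89  90  96  91  84  39  76  72  68  34  40  40  42]
 [ 58  55  5
[... 2445 characters left out ...]
5, 58, 41, 53, 49, 47, 43, 43, 41]
scene 16 [95, 97, 93, 96, 97, 100, 97, 96, 56, 38, 79, 88, 92, 194, 235, 224, 124, 71, 80, 69, 71, 66]
top 0 [231, 230, 230, 231, 227, 223, 223, 210, 145, 134, 158, 176, 180, 181, 173, 167, 166, 162, 168, 170, 170, 167]
top -9 [227, 218, 219, 226, 221, 213, 221, 209, 156, 166, 202, 206, 213, 223, 217, 210, 216, 208, 204, 202, 201, 203]
top 9 [182, 163, 165, 184, 175, 168, 181, 164, 137, 152, 178, 169, 180, 217, 215, 193, 170, 129, 97, 92, 94, 93]
top -16 [128, 121, 117, 128, 121, 113, 122, 122, 109, 109, 118, 118, 116, 122, 122, 121, 114, 91, 77, 73, 72, 73]
top 16 [73, 74, 76, 76, 74, 76, 76, 77, 80, 79, 78, 101, 163, 215, 215, 156, 87, 69, 68, 69, 66, 64]
```

Emit:
drive_tool:
  motion:
    - {"fingers": 0.3, "linear": [-0.001, 0, 0], "twist": 0}
    - {"fingers": 0.3, "linear": [0, 0, 0], "twist": 0}
    - {"fingers": 0.3, "linear": [0, 0, 0], "twist": 0}

```text
clock: 9.78
eef_pos: [561.8, -80.2, 106.6]
tool_rot: [3.139, -0.001, 1.786]
force: [-0.1, 3.9, 9.8]
width: 30.0
gripper_force: 59.0
```

```bash
python3 - <<'E'
from h import *
from cell import cams,monitor
s=monitor.read_state();print(s["force"],s["width"],s["gripper_force"],s["eef_pos"])
p=(s["eef_pos"][:2]-np.array([544.5,-2.4]));print("out",np.linalg.norm(p))
hg=np.array([508.6,161.3]);u=np.array([np.cos(np.radians(-77.5)),np.sin(np.radians(-77.5))]);v=np.array([-u[1],u[0]])
S1=cams.get_image("scene");S0=dict(np.load("pics/s2.npz"))
def prof(D,rs,off,z):
    o=[]
    for r in rs:
        a,b=proj(D,[*(hg+r*u+off*v),z]);o.append(cv2.getRectSubPix(D["color"],(1,1),(float(a),float(b))).min())
    return np.array(o,float)
base=np.arange(212,250,.5)   # hole outer edge and head outer edge
for off in(-14,-10,-1,6,12):
    a=prof(S0,base,off,137)
    e=[(d,np.corrcoef(a,prof(S1,base+d,off,137))[0,1]) for d in np.arange(70,91,.5)]
    print(off,max(e,key=lambda t:t[1]))
print(prof(S1,range(98,126),0,145).astype(int));print(prof(S1,range(98,126),-9,135).astype(int));print(prof(S1,range(98,126),9,135).astype(int))
E
```

```text
[-0.07165844  3.94800179  9.83659055] 30.011418919265612 59.04654264450073 [561.84131258 -80.21494068 106.63004363]
out 79.72381147278826
-14 (np.float64(80.0), np.float64(0.9970795590263278))
-10 (np.float64(79.5), np.float64(0.8231019638289979))
-1 (np.float64(79.0), np.float64(0.7663580861458179))
6 (np.float64(79.0), np.float64(0.6312427495011814))
12 (np.float64(84.5), np.float64(0.17921286601849765))
[168 182 207 220 235 233 207 173 123  69  26  32  40  53  69  82  92  94
  90  86  84  84  81  79  76  76  77  80]
[163 138 125 132 175 213 236 242 242 209 166 123  89  72  86 116 148 163
 156 132 116 106 100  98  95  97 120 144]
[206 174 147 159 185 211 219 231 234 206 164 115  71  31  90 174 231 232
 235 222 188 151 137 141 159 196 224 238]
```

```bash
python3 -c "
from cell import ctrl
print(ctrl.finish_job())"
```

```text
the job is handed in; nothing more can be done
None
```

I swung the boom into its end detent, squeezed the button, pulled the arm out about 79.7 mm so the pointer stands at the long mark, and handed the job in holding it there; the pointer was checked by numbers from the scene camera, not by eye.

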